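# Slot the bone bangle into the jewel box

## Robot

A 6-joint arm with a two-finger parallel gripper is mounted at the origin on the work surface. World frame = base frame: x ahead of the robot, y to its left, z up, the work surface at z = 0. Lengths are in m, angles in rad, forces in N, time in s.
With the tool pointing down it reaches from about 0.375 to 0.9 m from the base axis. Payload 3.1 kg.
Tool frame: the origin (TCP) lies between the finger pads; the fingertips stand 14 mm ahead of it and the grasp point (between the pads) lies 5 mm behind it; z points along the fingers, y is the line along which they close (so a half turn about z gives the same grasp; the last joint's range is limited). The gripper opens to 85 mm and grips with 20 to 120 N. Pads are 22 mm wide; open, the fingers measure 114 mm over their backs; the gripper's body (76 mm by 85 mm) begins 54 mm behind the grasp point. The pads swing forward as they close: fully open they stand 13 mm farther back than shut.
Start: joints at [0.923, 0.527, 1.433, -0, 1.181, -0.178], TCP at [0.282, 0.558, 0.245] pointing down, gripper open.
Joint ranges: [-3.08, 3.08], [-0.75, 2.2], [0.22, 2.44], [-1.43, 4.57], [0, 2.65], [-2.85, 2.85]. Speed limits (rad/s): [2.79, 2.79, 3.14, 3.14, 3.14, 3.14].

## Interface

Orientations are given as a rotation vector (axis times angle).
In Python, from bench import ctrl, eyes gives the robot as it stands.
- The arm moves only by the tool arm_command, never from a script. Its arguments are lists of equal length, an entry for each row: "linear": the shift along the tool's x, y, z in m, a list of three; "turn": the turn, a rotation vector about the tool's x, y, z in degrees, a list of three; "fingers": the finger opening in m, from 0 to 0.0854. A call has 1 to 10 rows; each row shifts and turns the commanded pose from where the row before left it, along the tool's axes as they then stand; what a row does not reach is not made up. A row lasts 1/12 s, in which the tool goes at most 41.7 mm and 7.16 degrees, less where a joint would pass 70% of its speed; a pose out of reach is approached as far as the arm can. A call is refused whole if a number of a shift passes 0.0417 or a number of a turn 7.16, either way. A call with a gripper value outside its range is refused whole. The fingers move at their own pace and stop on an object; "force" is the grip in N (left out, the last holds). Time passes only in rows, so rows that do not move let the fingers close. It gives the time, the measured TCP pose, the force, the opening and the grip force at its end, in the units of the state.
- ctrl.get_state(): the state, without advancing time (a new reading comes with each control period).
- eyes.camera(name): name is "scene" or "top" or "wrist"; returns the picture (480x640x3 uint8, red, green, blue); there is no depth.
- eyes.get_calibration(name): a dict with "vfov" (degrees; the focal length in pixels is half the picture's height over the tangent of half this angle, whatever the lens; pixels are square), "cx", "cy" (the principal point, pixels), "view" (4x4, takes a point from world to camera coordinates); the wrist camera has in their place "hand_eye" (4x4, takes a point from camera to tool coordinates, whose origin is the TCP and whose axes are the flange's). Camera axes: x right, y down, z forward; pixel columns grow to the right and rows downward; lengths in m; the calibration is good to about 2 mm. The wrist camera is an equidistant fisheye: a pixel r from the principal point sees the ray r / f radians off the axis. A picture is of the moment at which its call begins: read the wrist's pose just before it. get_calibration takes no time and is no camera call.
- ctrl.close_job(): hands the job in; it is judged then, once.
Trained networks look in the newest picture that a camera, given by its name, has taken for a name from the list of things; names that differ only in an ending like _2 or _b are one class to them, and where a whole thing is asked for, a point or a joint stands for the part that bears it (a point fixed in the world has none). Each returns a list of dicts, best first, with "score" (0 to 1); they miss things now and then, are a little off and sometimes report something else, mostly with a low value. They report only what shows in the picture. A call takes as long as a camera call. They do not tell look-alikes from the thing itself.
- eyes.recognise(thing, camera): "centre" ([x, y, z] in m, in world coordinates, good to about 4 mm: the middle of the surface that is visible of it).
- eyes.spot_point(thing, camera): "centre" ([x, y, z] in m, in world coordinates, good to about 4 mm: a listed point, or the origin of a listed thing).
The state is a dict: "time_s": time; "joint_pos": joint angles; "dq": joint speeds; "effort": joint torques, N m; "tcp_pos": TCP position; "tcp_rot": TCP orientation; "contact_force": force on the tool from outside, world axes, zero at the start; "torque": the same for the moment, N m; "grip_width": finger opening in m; "finger_force": force on a finger pad.
Only numpy, scipy, OpenCV 4.12 (cv2) and the standard library are available. Lean on these libraries where they do the work, as an engineer would, in place of code of your own. Each camera call takes 0.05 s, during which the arm holds its last target. There are 200 camera calls.

## Task

Take the plain, smooth, unbroken bone bangle out of the wooden display rack and slide it, standing upright on its edge, down into the slot of the open jewel box until it rests on the slot's floor, then let go. Lower it in rather than dropping it, and leave the stone-studded bangle and the open-ended cuff standing undisturbed in the rack.

Things in the scene. Friction and masses are not known exactly. Their poses are not given: they have to be found in the camera images.
- bone_center (a point): Centre of the hole of the bone bangle: plain smooth ivory closed ring, outer diameter 66 mm, inner 52 (band 7 thick), 16 mm wide with flat sides, about 45 g. Stands on edge in any one of three pockets of a fixed wooden rack, centre 41 mm above the counter. y is the ring's level axis. Pinch it across its 16 mm width (along y) at the top: mid-band is 29.5 mm above this point.
- slot (a point): Centre of the slot's mouth, 46 mm above the counter, in the fixed open jewel box (150 x 170 mm, rim 50 high). z up. Slot: 80 mm long (x), 22 wide (y), flaring at 45 degrees to 38 wide over the top 8 mm, 36 deep, flat floor. Bangle's axis goes along y; when home its centre is 3 mm below this point. The lid, 205 mm high, is hinged 107 mm towards -y and leans away.
- lac_center (a point): Centre of the pink lac bangle, a bystander: closed ring 66 mm across, 16 mm wide, studded all round with small stones. Stands in another pocket of the same rack, same axes. The rack is 96 x 210 mm and 24 mm high; its pockets, in a row along y 72 mm apart, are each 62 mm long (x), 20 wide (y), 16 deep.
- cuff_center (a point): Centre of the copper bracelet, a bystander: an open cuff 66 mm across, 16 mm wide, with a gap of about 25 mm at the top. Stands in the remaining pocket of the rack, same axes. (A thin brass churi also lies flat on the counter, farther out.)
Mind the look-alikes: they are no part of the job. What is shaped like the part that bears bone_center but blue or green is not meant.

How it is judged:
At the end, for the whole second after the job is handed in: The bone bangle stands released in the jewel box's slot: its centre within 12 mm along and 10 mm across the slot's centre and no more than 7 mm above its fully seated height, its axis within 15 degrees of the slot's y; the studded bangle and the cuff are within 20 mm of where they stood (x of bone_center in the frame of slot between -0.012 and 0.012 m and y of bone_center in the frame of slot between -0.01 and 0.01 m and z of bone_center in the frame of slot below 0.004 m and angle between the y axis of bone_center and the y axis of slot, either way round below 0.26 rad and distance of each of lac_center, cuff_center from where it was at the start of the episode below 0.02 m); the robot touches nothing.
It fails at once if the bone bangle is let go over the slot while its lower edge is still more than 20 mm above the slot's floor (horizontal distance between bone_center and slot below 0.04 m and z of bone_center in the frame of slot above 0.017 m and contact force between bone and the fingers below 0.1 N).
It fails at once if the studded bangle or the cuff is shifted by more than 30 mm (distance of any of lac_center, cuff_center from where it was at the start of the episode above 0.03 m).
It also fails if it takes over 35 s, if anything falls off the work surface, if the arm or the gripper's body presses on something with over 40 N, if the wrist force passes 120 N, or if a joint passes its speed limit or range.

## Working session

There is one attempt and no reset: what is moved stays moved. The work goes in short steps, Python scripts to look and compute and a tool call to move; the robot and the scene stay as the last step left them, time stands still between calls to the robot, and variables do not carry over. Pictures are saved under pics/ and viewed, at most 10 in all, crops included, and the job is handed in when it is done.

Besides the shell and the picture viewer there is one more tool, called after "Call:" as name(argument=value, ...), one argument or row to a line, values as JSON. arm_command: Moves the arm, as the interface text tells. Its arguments: {"type":"object","properties":{"linear":{"type":"array"},"turn":{"type":"array"},"fingers":{"type":"array"},"force":{"type":"number"}},"required":["linear","turn","fingers"]}

```bash
mkdir -p pics; python3 - <<'E'
from bench import ctrl, eyes
import cv2,numpy as np
s=ctrl.get_state();print(s['time_s'],s['tcp_pos'],s['tcp_rot'],s['grip_width'])
for c in ['scene','top']:
    im=eyes.camera(c);cv2.imwrite(f'pics/{c}0.png',im[:,:,::-1])
    for t in ['bone_center','slot','lac_center','cuff_center']:
        print(c,t,[(np.round(d['centre'],4),round(d['score'],2)) for d in eyes.spot_point(t,c)][:4])
    k=eyes.get_calibration(c);print(k)
E
```

```text
0.0 [0.28193164 0.55703184 0.24435529] [-0.72952179 -3.05479927  0.00308414] 0.08540204487012845
scene bone_center [(array([0.6748, 0.4243, 0.0111]), 0.9), (array([0.5418, 0.4196, 0.0094]), 0.89), (array([0.666, 0.299, 0.007]), 0.68), (array([0.5441, 0.3163, 0.0397]), 0.66)]
scene slot [(array([ 0.5193, -0.22  ,  0.0455]), 0.93)]
scene lac_center [(array([0.5094, 0.1754, 0.043 ]), 0.8)]
scene cuff_center [(array([0.5314, 0.244 , 0.0387]), 0.95)]
{'vfov': 48.14638403097539, 'cx': 318.15847366513776, 'cy': 241.44872441434998, 'view': array([[-0.39774449,  0.91739339,  0.01373623,  0.09329534],
       [ 0.68355533,  0.30628192, -0.66252812, -0.3279381 ],
       [-0.61200607, -0.25412744, -0.74891108,  1.49720685],
       [ 0.        ,  0.        ,  0.        ,  1.        ]])}
top bone_center [(array([0.6654, 0.303 , 0.0051]), 0.9), (array([0.5414, 0.3132, 0.0384]), 0.88), (array([0.682 , 0.4233, 0.0048]), 0.88), (array([0.5445, 0.4233, 0.011 ]), 0.68)]
top slot [(array([ 0.5223, -0.2271,  0.0474]), 0.61)]
top lac_center [(array([0.5083, 0.1794, 0.0418]), 0.75)]
top cuff_center [(array([0.5302, 0.2482, 0.0429]), 0.93)]
{'vfov': 50.91423838245539, 'cx': 317.2313967347029, 'cy': 239.2274467313656, 'view': array([[-0.02862434, -0.99952868, -0.01109331,  0.10596327],
       [-0.9914869 ,  0.02980079, -0.1267503 ,  0.50945447],
       [ 0.12702115,  0.00737073, -0.99187262,  0.82005162],
       [ 0.        ,  0.        ,  0.        ,  1.        ]])}
```

View pics/top0.png

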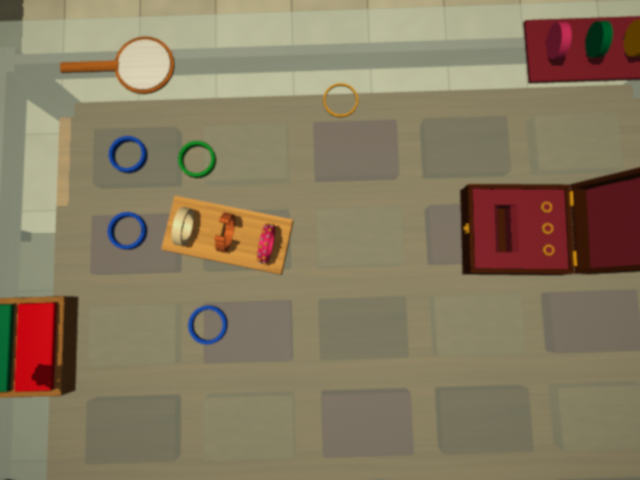

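View pics/scene0.png

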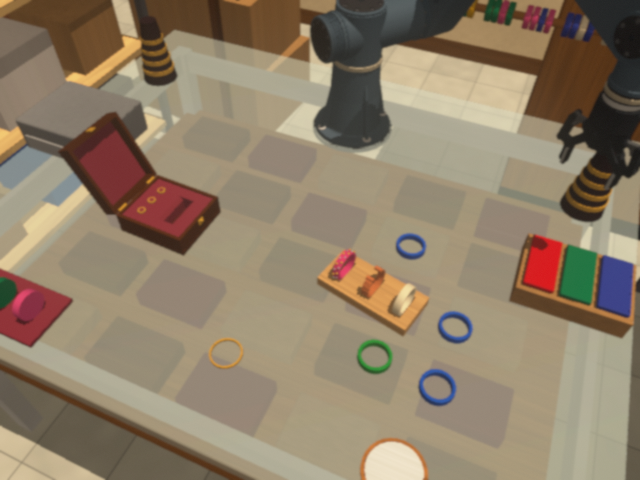

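The ivory ring is at the rack's +y end, top view (182,227). The cuff is at (226,231) and the lac bangle at (266,243). The box slot is at top (503,228). In the rack frame, +y points about 12–14° towards +x. I'll move above the bone bangle.

Call:
arm_command(
  linear=[
    [-0.034, -0.01, 0.004],
    [-0.034, -0.01, 0.004],
    [-0.034, -0.01, 0.004],
    [-0.034, -0.01, 0.004],
    [-0.034, -0.01, 0.004],
    [-0.034, -0.01, 0.004],
    [-0.034, -0.01, 0.004],
    [-0.034, -0.01, 0.004],
    [-0.034, -0.01, 0.004],
    [-0.034, -0.01, 0.004],
  ],
  turn=[
    [0, 0, 0],
    [0, 0, 0],
    [0, 0, 0],
    [0, 0, 0],
    [0, 0, 0],
    [0, 0, 0],
    [0, 0, 0],
    [0, 0, 0],
    [0, 0, 0],
    [0, 0, -7],
  ],
  fingers=[0.05, 0.05, 0.05, 0.05, 0.05, 0.05, 0.05, 0.05, 0.05, 0.05],
  force=40,
)

```text
time_s: 1.33
tcp_pos: [0.5416, 0.3134, 0.2052]
tcp_rot: [0.539, 3.095, 0.0]
contact_force: [0.3, 0.5, -0.1]
grip_width: 0.0499
finger_force: 0.0
```

Call:
arm_command(
  linear=[
    [0, 0, 0],
    [0, 0, 0],
    [0, 0, 0],
  ],
  turn=[
    [0, 0, -6],
    [0, 0, 0],
    [0, 0, 0],
  ],
  fingers=[0.05, 0.05, 0.05],
)

```text
time_s: 1.58
tcp_pos: [0.5404, 0.3145, 0.2051]
tcp_rot: [-0.385, -3.117, -0.0]
contact_force: [-0.6, 0.2, 0.2]
grip_width: 0.0501
finger_force: 0.0
```

```bash
cat > h.py <<'E'
from bench import ctrl, eyes
import cv2,numpy as np
from scipy.spatial.transform import Rotation as Ro
def shot(name):
    s=ctrl.get_state(); im=eyes.camera('wrist'); cv2.imwrite(f'pics/{name}.png',im[:,:,::-1]); return s,im
def tcp(s):
    R=Ro.from_rotvec(s['tcp_rot']).as_matrix();return R,np.array(s['tcp_pos'])
def px2w(s,uv,z):
    k=eyes.get_calibration('wrist');f=240/np.tan(np.radians(k['vfov']/2))
    d=np.array(uv,float)-[k['cx'],k['cy']];r=np.hypot(*d);t=r/f
    ray=np.array([*(d/max(r,1e-9)*np.sin(t)),np.cos(t)])
    R,p=tcp(s);H=k['hand_eye'];o=R@H[:3,3]+p;v=R@H[:3,:3]@ray
    return o+v*(z-o[2])/v[2]
def rep(s,target=None):
    R,p=tcp(s);print('t',s['time_s'],'p',p.round(4),'ydir deg',np.degrees(np.arctan2(R[0,1],R[1,1])).round(2),'zax',R[:,2].round(4),'w',s['grip_width'])
    if target is not None: print('tool shift',(R.T@(np.array(target)-p)).round(4))
E
python3 - <<'E'
from h import *
s,im=shot('w1');rep(s)
for t in ['bone_center','cuff_center','lac_center']:
    print(t,[(np.round(d['centre'],4),round(d['score'],2)) for d in eyes.spot_point(t,'wrist')][:5])
E
```

```text
t 1.5833 p [0.5404 0.3145 0.2051] ydir deg 14.07 zax [-8.e-04  2.e-04 -1.e+00] w 0.05008197714163133
bone_center [(array([0.6812, 0.4218, 0.007 ]), 0.79), (array([0.5399, 0.3174, 0.0398]), 0.76)]
cuff_center [(array([0.5303, 0.2477, 0.0376]), 0.88)]
lac_center [(array([0.5065, 0.1742, 0.0396]), 0.57)]
```

View pics/w1.png

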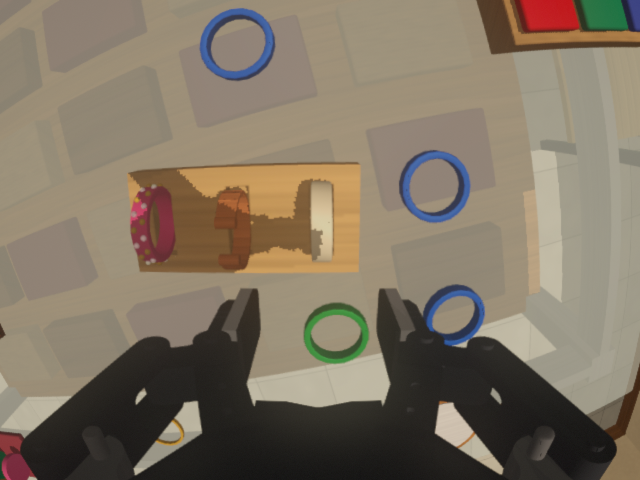

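The wrist view shows the bone ring at u 311–333, v 181–261. The rack's top corners are at (360,163), (358,272), (130,172) and (140,271), close to aligned with the tool.

```bash
python3 - <<'E'
from h import *
s=ctrl.get_state();R,p=tcp(s)
c=[px2w(s,q,.024) for q in [(360,163),(358,272),(140,271),(130,172)]]
for a,b in [(0,1),(1,2),(2,3),(3,0)]:
    d=c[a]-c[b];print(np.linalg.norm(d).round(4),np.degrees(np.arctan2(d[0],d[1])).round(1))
print('rack mid',np.mean(c,0).round(4))
m=np.mean(c,0)
d=c[0]-c[3]+c[1]-c[2];d/=np.linalg.norm(d);print('pocket',(m+.072*d).round(4))
for q,z in [((322,221),.074),((321.5,181),.041),((322,261),.041),((311,200),.06),((333,200),.06)]:print(q,px2w(s,q,z).round(4))
# refined: ring axis vertical midplane at top
img=cv2.imread('pics/w1.png')[150:300,100:400];cv2.imwrite('pics/c1.png',cv2.resize(img,None,fx=2.6,fy=2.6,interpolation=cv2.INTER_CUBIC))
E
```

```text
0.0972 -76.7
0.2093 13.4
0.0962 105.1
0.2062 -166.9
rack mid [0.5261 0.2483 0.024 ]
pocket [0.5426 0.3184 0.024 ]
(322, 221) [0.5315 0.3203 0.074 ]
(321.5, 181) [0.5077 0.3261 0.041 ]
(322, 261) [0.5731 0.3106 0.041 ]
(311, 200) [0.5172 0.3155 0.06  ]
(333, 200) [0.5211 0.3315 0.06  ]
```

View pics/c1.png

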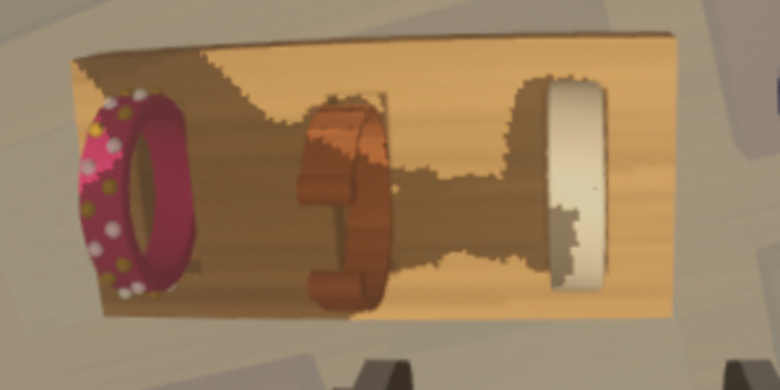

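The rack measures 97×209 mm, matching the given size. The pocket is at (0.5425, 0.318), yaw about 13.4°. I'll descend and pinch.

Call:
arm_command(
  linear=[
    [-0.001, 0.004, 0.03],
    [0, 0, 0.035],
    [0, 0, 0.035],
    [0, 0, 0.025],
    [0, 0, 0.012],
    [0, 0, 0],
    [0, 0, 0],
  ],
  turn=[
    [0, 0, -0.7],
    [0, 0, 0],
    [0, 0, 0],
    [0, 0, 0],
    [0, 0, 0],
    [0, 0, 0],
    [0, 0, 0],
  ],
  fingers=[0.05, 0.05, 0.05, 0.05, 0.05, 0.05, 0.05],
)

```text
time_s: 2.37
tcp_pos: [0.5424, 0.3191, 0.0686]
tcp_rot: [0.359, 3.121, 0.0]
contact_force: [0.5, -0.8, -0.0]
grip_width: 0.0502
finger_force: 0.0
```

Call:
arm_command(
  linear=[
    [0, 0, 0],
    [0, 0, 0],
    [0, 0, 0],
    [0, 0, 0],
    [0, 0, 0],
    [0, 0, 0],
  ],
  turn=[
    [0, 0, 0],
    [0, 0, 0],
    [0, 0, 0],
    [0, 0, 0],
    [0, 0, 0],
    [0, 0, 0],
  ],
  fingers=[0.0, 0.0, 0.0, 0.0, 0.0, 0.0],
  force=50,
)

```text
time_s: 2.87
tcp_pos: [0.5437, 0.3189, 0.0702]
tcp_rot: [0.36, 3.117, 0.003]
contact_force: [0.2, 0.1, 6.3]
grip_width: 0.0146
finger_force: 48.7
```

Call:
arm_command(
  linear=[
    [0, 0, -0.01],
    [0, 0, -0.02],
    [0, 0, -0.035],
    [0, 0, -0.035],
    [0, 0, -0.03],
    [0, 0, 0],
    [0, 0, 0],
  ],
  turn=[
    [0, 0, 0],
    [0, 0, 0],
    [0, 0, 0],
    [0, 0, 0],
    [0, 0, 0],
    [0, 0, 0],
    [0, 0, 0],
  ],
  fingers=[0.0, 0.0, 0.0, 0.0, 0.0, 0.0, 0.0],
)

```text
time_s: 3.45
tcp_pos: [0.5434, 0.3187, 0.2012]
tcp_rot: [0.359, 3.116, 0.003]
contact_force: [-0.4, -0.5, -1.6]
grip_width: 0.0144
finger_force: 48.7
```

```bash
python3 - <<'E'
from h import *
s,im=shot('w2');rep(s)
E
```

```text
t 3.45 p [0.5434 0.3187 0.2012] ydir deg 13.16 zax [ 0.0048  0.0016 -1.    ] w 0.014414115001041068
```

View pics/w2.png

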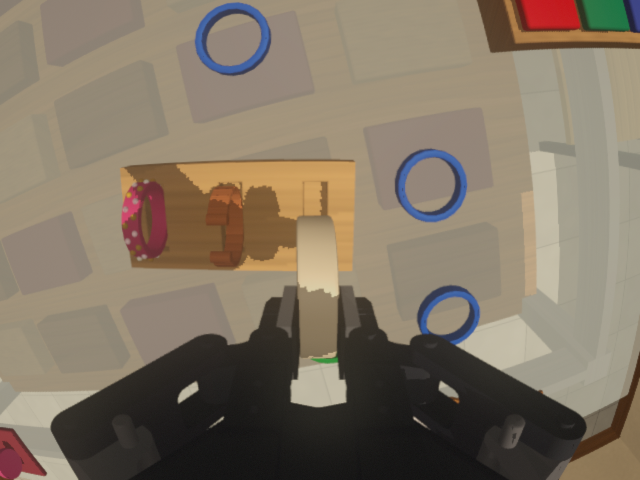

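The bangle is held upright, and the cuff and lac bangle are undisturbed in the wrist view. I'll carry it to the box, stopping 6 cm to the +x side so the slot stays visible.

Call:
arm_command(
  linear=[
    [-0.006, -0.02, 0],
    [-0.0115, -0.037, 0],
    [-0.0115, -0.037, 0],
    [-0.0115, -0.037, 0],
    [-0.0115, -0.037, 0],
    [-0.0115, -0.037, 0],
    [-0.0115, -0.037, 0],
    [-0.0115, -0.037, 0],
    [-0.0115, -0.037, 0],
    [-0.0115, -0.037, 0],
  ],
  turn=[
    [0, 0, 0],
    [0, 0, 0],
    [0, 0, 0],
    [0, 0, 0],
    [0, 0, 0],
    [0, 0, 0],
    [0, 0, 0],
    [0, 0, 0],
    [0, 0, 0],
    [0, 0, 0],
  ],
  fingers=[0, 0, 0, 0, 0, 0, 0, 0, 0, 0],
)

```text
time_s: 4.33
tcp_pos: [0.5669, -0.0518, 0.1964]
tcp_rot: [-0.36, -3.116, -0.001]
contact_force: [0.8, 0.1, -0.7]
grip_width: 0.0147
finger_force: 48.7
```

Call:
arm_command(
  linear=[
    [-0.0115, -0.037, 0],
    [-0.0115, -0.037, 0],
    [-0.0115, -0.037, 0],
    [-0.0115, -0.037, 0],
    [-0.006, -0.02, 0],
    [0, 0, 0],
    [0, 0, 0],
    [0, 0, 0],
  ],
  turn=[
    [0, 0, 0],
    [0, 0, 0],
    [0, 0, 0],
    [0, 0, 0],
    [0, 0, -6],
    [0, 0, -6.5],
    [0, 0, 0],
    [0, 0, 0],
  ],
  fingers=[0, 0, 0, 0, 0, 0, 0, 0],
)

```text
time_s: 5.0
tcp_pos: [0.5797, -0.2251, 0.1964]
tcp_rot: [-0.024, -3.138, -0.004]
contact_force: [-0.4, 0.6, -0.9]
grip_width: 0.015
finger_force: 48.7
```

```bash
python3 - <<'E'
from h import *
s,im=shot('w3');rep(s)
print([(np.round(d['centre'],4),round(d['score'],2)) for d in eyes.spot_point('slot','wrist')][:5])
E
```

```text
t 5.0 p [ 0.5797 -0.2251  0.1964] ydir deg 0.87 zax [-0.0039  0.0026 -1.    ] w 0.01500696038763484
[(array([ 0.5186, -0.2232,  0.0476]), 0.85)]
```

View pics/w3.png

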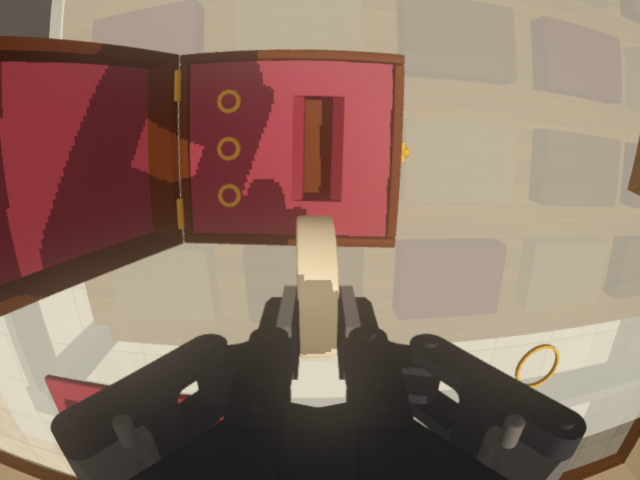

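The slot's flared mouth is at u 293–344, v 96–201. The box rim corners are at (182,57), (403,55), (396,245) and (184,241).

```bash
python3 - <<'E'
from h import *
s=ctrl.get_state()
for qs,z in [([(294,96.5),(344,97),(342,201),(292,201)],.046),([(182,57),(403,55),(396,245),(184,241)],.05)]:
    c=[px2w(s,q,z) for q in qs]
    for a,b in [(0,1),(1,2),(2,3),(3,0)]:
        d=c[a]-c[b];print(np.linalg.norm(d).round(4),np.degrees(np.arctan2(d[0],d[1])).round(1))
    print('mid',np.mean(c,0).round(4))
# ring: front-most silhouette (level with centre) & band mid
R,p=tcp(s)
for q,z in [((317.5,216),p[2]-.0285)]: print('ring front in tool',(R.T@(px2w(s,q,z)-p)).round(4))
for q in [(303,281),(333,281),(298,235),(336,235)]: print((R.T@(px2w(s,q,p[2]-.005)-p)).round(4))
rep(s,[np.mean([px2w(s,q,.046)[0] for q in [(294,96.5),(344,97),(342,201),(292,201)]]),-.2245,p[2]])
E
```

```text
0.0369 -178.7
0.0791 -88.7
0.0383 0.8
0.0794 92.3
mid [ 0.5205 -0.2235  0.046 ]
0.1663 -178.5
0.1469 -88.7
0.1701 1.8
0.146 92.8
mid [ 0.5191 -0.2453  0.05  ]
ring front in tool [ 0.0367 -0.0003  0.0286]
[ 0.0163 -0.0059  0.005 ]
[0.0163 0.0058 0.0051]
[ 0.0349 -0.0075  0.0051]
[0.0349 0.0067 0.0051]
t 5.1 p [ 0.5803 -0.2244  0.1972] ydir deg 0.73 zax [-0.0025  0.0017 -1.    ] w 0.014260848156105668
tool shift [ 0.0598 -0.0009  0.0001]
```

The slot is at (0.5205, −0.2237), yaw about 1.4°, and its size checks out. I'll move over it and come down to just above the mouth.

Call:
arm_command(
  linear=[
    [0.015, 0, 0],
    [0.025, 0, 0],
    [0.0175, 0, 0.01],
    [0, 0, 0.03],
    [0, 0, 0.025],
    [0, 0, 0.013],
    [0, 0, 0],
    [0, 0, 0],
    [0, 0, 0],
  ],
  turn=[
    [0, 0, 0.6],
    [0, 0, 0],
    [0, 0, 0],
    [0, 0, 0],
    [0, 0, 0],
    [0, 0, 0],
    [0, 0, 0],
    [0, 0, 0],
    [0, 0, 0],
  ],
  fingers=[0, 0, 0, 0, 0, 0, 0, 0, 0],
)

```text
time_s: 5.85
tcp_pos: [0.5243, -0.2243, 0.1211]
tcp_rot: [0.034, 3.14, -0.001]
contact_force: [-1.2, -0.2, -0.8]
grip_width: 0.015
finger_force: 48.7
```

```bash
python3 - <<'E'
from h import *
s,im=shot('w4');rep(s,[.5225,-.2237,.072])
E
```

```text
t 5.85 p [ 0.5243 -0.2243  0.1211] ydir deg 1.23 zax [ 1.2e-03 -8.0e-04 -1.0e+00] w 0.014988783339817282
tool shift [0.0019 0.0006 0.0491]
```

View pics/w4.png

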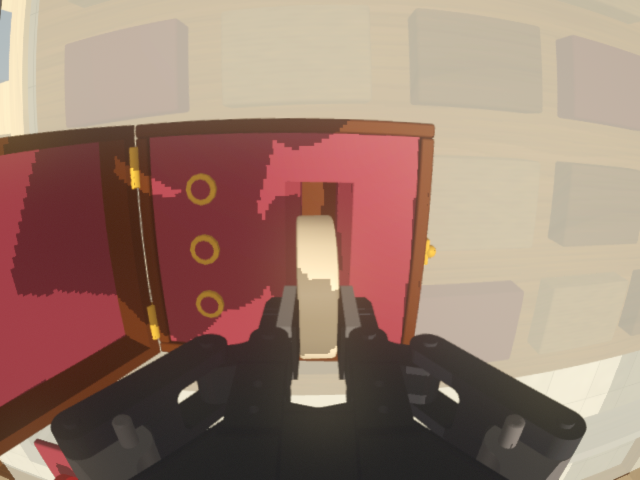

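The ring is lined up with the slot: ring midline u≈316, slot midline u≈319. I'll lower it in stages and watch the force.

Call:
arm_command(
  linear=[
    [0.001, 0.0006, 0.01],
    [0, 0, 0.01],
    [0, 0, 0.01],
    [0, 0, 0.008],
    [0, 0, 0],
    [0, 0, 0],
  ],
  turn=[
    [0, 0, 0],
    [0, 0, 0],
    [0, 0, 0],
    [0, 0, 0],
    [0, 0, 0],
    [0, 0, 0],
  ],
  fingers=[0, 0, 0, 0, 0, 0],
)

```text
time_s: 6.4
tcp_pos: [0.522, -0.2237, 0.0813]
tcp_rot: [-0.035, -3.14, -0.002]
contact_force: [0.9, -0.0, 0.3]
grip_width: 0.0144
finger_force: 48.7
```

Call:
arm_command(
  linear=[
    [0, 0, 0.004],
    [0, 0, 0.003],
    [0, 0, 0.002],
    [0, 0, 0],
    [0, 0, 0],
  ],
  turn=[
    [0, 0, 0],
    [0, 0, 0],
    [0, 0, 0],
    [0, 0, 0],
    [0, 0, 0],
  ],
  fingers=[0, 0, 0, 0, 0],
)

```text
time_s: 6.82
tcp_pos: [0.5226, -0.224, 0.0733]
tcp_rot: [-0.035, -3.141, -0.0]
contact_force: [0.6, -0.0, -0.8]
grip_width: 0.0149
finger_force: 48.7
```

Call:
arm_command(
  linear=[
    [0, 0, 0.001],
    [0, 0, 0.001],
    [0, 0, 0],
    [0, 0, 0],
  ],
  turn=[
    [0, 0, 0],
    [0, 0, 0],
    [0, 0, 0],
    [0, 0, 0],
  ],
  fingers=[0, 0, 0, 0],
)

```text
time_s: 7.15
tcp_pos: [0.523, -0.2243, 0.0722]
tcp_rot: [0.034, 3.14, -0.001]
contact_force: [-0.9, 0.4, 6.1]
grip_width: 0.0149
finger_force: 49.3
```

Contact is 6 N at the expected seated height, so I'll release and back straight up.

Call:
arm_command(
  linear=[
    [0, 0, 0],
    [0, 0, 0],
    [0, 0, 0],
    [0, 0, 0],
    [0, 0, 0],
  ],
  turn=[
    [0, 0, 0],
    [0, 0, 0],
    [0, 0, 0],
    [0, 0, 0],
    [0, 0, 0],
  ],
  fingers=[0.04, 0.04, 0.04, 0.04, 0.04],
)

```text
time_s: 7.57
tcp_pos: [0.5225, -0.2239, 0.0711]
tcp_rot: [-0.035, -3.141, -0.0]
contact_force: [0.1, 0.0, 1.0]
grip_width: 0.04
finger_force: 0.0
```

Call:
arm_command(
  linear=[
    [0, 0, -0.01],
    [0, 0, -0.02],
    [0, 0, -0.035],
    [0, 0, -0.035],
    [-0.03, 0, -0.02],
    [-0.03, 0, 0],
    [0, 0, 0],
    [0, 0, 0],
    [0, 0, 0],
  ],
  turn=[
    [0, 0, 0],
    [0, 0, 0],
    [0, 0, 0],
    [0, 0, 0],
    [0, 0, 0],
    [0, 0, 0],
    [0, 0, 0],
    [0, 0, 0],
    [0, 0, 0],
  ],
  fingers=[0.04, 0.04, 0.04, 0.04, 0.04, 0.04, 0.04, 0.04, 0.04],
)

```text
time_s: 8.32
tcp_pos: [0.5813, -0.2246, 0.1909]
tcp_rot: [-0.034, -3.139, -0.002]
contact_force: [0.0, -0.1, -0.3]
grip_width: 0.04
finger_force: 0.0
```

```bash
python3 - <<'E'
from h import *
s,im=shot('w5');rep(s)
print([(np.round(d['centre'],4),round(d['score'],2)) for d in eyes.spot_point('bone_center','wrist')][:5])
eyes.camera('top')
for t in ['lac_center','cuff_center']:print(t,[(np.round(d['centre'],4),round(d['score'],2)) for d in eyes.spot_point(t,'top')][:2])
E
```

```text
t 8.3167 p [ 0.5813 -0.2246  0.1909] ydir deg 1.23 zax [-0.0024  0.0011 -1.    ] w 0.04000653974608118
[(array([ 0.5143, -0.231 ,  0.0437]), 0.69)]
lac_center [(array([0.5082, 0.1791, 0.0432]), 0.59)]
cuff_center [(array([0.5288, 0.2455, 0.0421]), 0.62)]
```

View pics/w5.png

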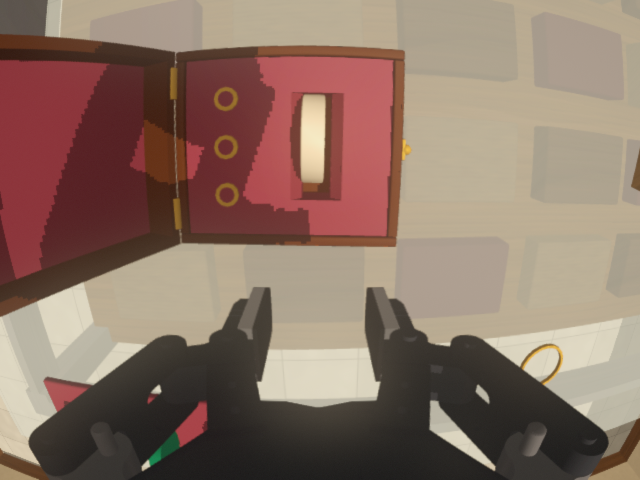

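The ring stands upright in the slot at u 301–326, v 94–184. It's about 5 mm off along the slot, within tolerance, and the bystanders haven't moved.

```bash
python3 -c "
from bench import ctrl
print(ctrl.close_job())"
```

```text
the job is handed in; nothing more can be done
None
```

The bone bangle was lowered into the jewel box's slot, released once it touched the floor, and the job handed in at about 8.5 s; the last pictures showed it upright about 5 mm off centre along the slot, with the studded bangle and cuff unmoved, but the hand-in gave no verdict.

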